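Check the jar mill's hand brake lever

TASK

Check the hand brake of the jar mill with the red lever: with the backs of the fingers press the red lever in towards its bar until it comes up against its stop, short of the bar, and keep it there for about two seconds without forcing it, then let it spring all the way back out and move clear. Only push the lever from its outer side: do not hook or pinch it, and do not touch the bar. Leave the blue lever of the other mill and the jar, tub and weight on the bench alone.

Things in the scene. Friction and masses are not known exactly. Their poses are not given: they have to be found in the camera images.
- red_blade: Red outer blade of the lever to check, 8 mm thick, 22 tall (119 to 141 mm above the bench), 150 long, swinging level about an upright pin. Origin: mid-height on its inner face, 115 mm from the pin, 49 from the free end, a good place to press; the outer face lies 8 mm off along -x. Axes turn with it: +x level, square to the blade, the way it is pressed (to the bar); +y along it to the pin; z up.
- red_lever (a joint): Swing of the red lever (rad): 0 fully out, where its spring holds it; grows as it is pressed in (seen from above, anticlockwise); solid stop at 0.30. At the origin of red_blade the spring resists with about 1.5 N at first and 3.5 N just before the stop, where that point has moved about 34 mm.
- red_rib: Dark steel rib, 6 mm thick, 18 mm tall, along the inner side (towards the bar) of the red lever and moving with it; same origin and axes as red_blade. This side is not to be touched (hooked or pinched).
- red_bar: Fixed level round bar behind the red lever: 24 mm thick black grip on a steel tube 224 mm long, axis 130 mm above the bench. Origin at its middle, y along it, +x away from the lever. With the lever on its stop a gap of about 7 mm near the pin to 18 mm at the free end stays open. Nothing on bar, lever or its pin mount rises above 148 mm.
- red_mill: Jar mill with the red lever, fixed to the bench: grey bed 290 x 240 mm, top 60 mm above the bench (free space between bed and lever), with a white jar (90 mm thick, top 175 mm above the bench) lying on rollers. Origin under the bed's centre, z up; bar and lever on its -x side, bar 130 mm and the lever's free end about 230 mm from the origin.
- blue_mill: A second, like jar mill whose lever is painted blue; same sizes and axes. Not to be operated.
- blue_lever (a joint): Swing of the blue lever, 0 fully out, up to 0.30 rad. To be left alone.
- jar: Loose amber glass jar with black lid and paper label, 64 mm wide, 80 mm tall, upright. Origin at the centre of its underside. To be left alone.
- tub: Loose open white plastic tub, 72 mm wide at the rim, 70 mm tall. Origin at the centre of its underside. To be left alone.
- weight: Loose brass balance weight with a knob, 44 mm wide, 63 mm tall. Origin at the centre of its underside. To be left alone.

How it is judged:
By the outcome, as a careful person would: the job done as asked, in the order asked, and still so for the second after the job is handed in, with the robot touching nothing.
It also fails if it takes over 45 s, if anything falls off the work surface, if the arm or the gripper's body presses on something with over 40 N, if the wrist force passes 120 N, or if a joint passes its speed limit or range.

ROBOT

A 6-joint arm with a two-finger parallel gripper is mounted at the origin on the work surface. World frame = base frame: x ahead of the robot, y to its left, z up, the work surface at z = 0. Lengths are in m, angles in rad, forces in N, time in s.
With the tool pointing down it reaches from about 0.425 to 0.95 m from the base axis. Payload 14.7 kg.
Tool frame: the origin (TCP) lies midway between the tips of the shut fingers; the grasp point (between the pads) lies 19 mm behind it; z points along the fingers, y is the line along which they close (so a half turn about z gives the same grasp; the last joint's range is limited). The gripper opens to 85 mm and grips with 20 to 120 N. Pads are 22 mm wide; open, the fingers measure 114 mm over their backs; the gripper's body (76 mm by 85 mm) begins 54 mm behind the grasp point. The pads swing forward as they close: fully open they stand 13 mm farther back than shut.
Start: joints at [-1.192, 0.48, 1.596, -0, 1.065, -0.047], TCP at [0.268, -0.592, 0.231] pointing down, gripper open.
Joint ranges: [-2.75, 2.75], [-0.82, 2.05], [0.23, 2.67], [-1.56, 4.7], [0.09, 2.69], [-2.92, 2.92]. Speed limits (rad/s): [1.89, 1.89, 2.39, 3.01, 3.01, 3.01].

INTERFACE

Orientations are given as a rotation vector (axis times angle).
In Python, from workcell import arm, vision, job_done gives the robot as it stands.
- The arm moves only by the tool send_rows, never from a script. Its argument "steps" is a list of rows, each a list of 3 entries, a list of its own where there are three numbers: the opening, from 0 (shut) to 1 (fully open), then the shift along the tool's x, y, z in cm, then the turn about the tool's z in degrees. A call has 1 to 8 rows; each row shifts and turns the commanded pose from where the row before left it, along the tool's axes as they then stand; what a row does not reach is not made up. A row lasts 1/8 s, in which the tool goes at most 62.5 mm and 10.7 degrees, less where a joint would pass 70% of its speed; a pose out of reach is approached as far as the arm can. A call is refused whole if a number of a shift passes 6.25 or a number of a turn 10.7, either way. A call with a gripper value outside its range is refused whole. The fingers move at their own pace and stop on an object; the grip force is fixed at half the most. Time passes only in rows, so rows that do not move let the fingers close. It gives the time, the measured TCP pose, the force, the opening and the grip force at its end, in the units of the state.
- arm.observe(): the state, without advancing time (a new reading comes with each control period).
- vision.capture(name): name is "side" or "top" or "wrist"; returns (picture, depth): 384x512x3 uint8, red, green, blue; 384x512 float32, m along the optical axis (not along the pixel's ray), 0 where there is no reading.
- vision.calibration(name): a dict with "fx", "fy", "cx", "cy" (pixels), "world_to_cam" (4x4, takes a point from world to camera coordinates). Camera axes: x right, y up, looking along -z (the intrinsics and any distortion apply to the point x, -y, -z); pixel columns grow to the right and rows downward; lengths in m; the calibration is good to about 2 mm. A picture is of the moment at which its call begins: read the wrist's pose just before it. calibration takes no time and is no camera call; for the wrist camera it gives the pose at the moment of the call.
- job_done(): hands the job in; it is judged then, once.
The state is a dict: "time_s": time; "joint_positions": joint angles; "qvel": joint speeds; "effort": joint torques, N m; "tool_pos": TCP position; "eef_rot": TCP orientation; "wrist_force": force on the tool from outside, world axes, zero at the start; "ft_torque": the same for the moment, N m; "width": finger opening in m; "grip_force": force on a finger pad.
Only numpy, scipy, OpenCV 4.12 (cv2) and the standard library are available. Lean on these libraries where they do the work, as an engineer would, in place of code of your own. Each camera call takes 0.05 s, during which the arm holds its last target. There are 200 camera calls.

## Working session

There is one attempt and no reset: what is moved stays moved. The work goes in short steps, Python scripts to look and compute and a tool call to move; the robot and the scene stay as the last step left them, time stands still between calls to the robot, and variables do not carry over. Pictures are saved under pics/ and viewed, at most 10 in all, crops included, and the job is handed in when it is done.

Besides the shell and the picture viewer there is one more tool, called after "Call:" as name([rows], argument=value, ...), one row to a line, values as JSON. send_rows: Moves the arm, as the interface text tells. Its arguments: {"type":"object","properties":{"steps":{"type":"array","items":{"type":"array"}}},"required":["steps"]}

```bash
mkdir -p pics
cat > h.py <<'E'
import numpy as np, cv2
from workcell import arm, vision, job_done
def cap(n):
    c=vision.calibration(n); p,d=vision.capture(n); return c,p,d
def cloud(c,d):
    v,u=np.mgrid[:d.shape[0],:d.shape[1]]
    P=np.stack([(u-c['cx'])/c['fx']*d,-(v-c['cy'])/c['fy']*d,-d,np.ones_like(d)],-1)
    return (P@np.linalg.inv(np.array(c['world_to_cam'])).T)[...,:3]
E
python3 - <<'E'
from h import *
s=arm.observe(); print(s['time_s'],s['tool_pos'],s['eef_rot'],s['width'])
for n in ('top','side'):
    c,p,d=cap(n); print(c.keys()); np.savez(n,p=p,d=d,W=cloud(c,d)); cv2.imwrite(f'pics/{n}.png',p[...,::-1])
    W=cloud(c,d);q=p.astype(int)
    for nm,m in (('red',(q[...,0]>110)&(q[...,1]<70)&(q[...,2]<70)),('blue',(q[...,2]>100)&(q[...,0]<70)&(q[...,1]<110))):
        m=m&(d>0)&(W[...,2]>.1)&(W[...,2]<.16)
        if m.sum(): 
            v,u=np.nonzero(m); X=W[m]; print(n,nm,m.sum(),u.min(),u.max(),v.min(),v.max(),X.min(0).round(3),X.max(0).round(3))
E
```

```text
0.0 [ 0.2683367  -0.59157255  0.23067242] [-3.06951707e+00 -6.63573091e-01  3.41222809e-04] 0.08546681658979434
dict_keys(['fx', 'fy', 'cx', 'cy', 'world_to_cam'])
top red 286 95 171 113 228 [0.432 0.196 0.129] [0.672 0.353 0.16 ]
top blue 376 300 367 115 228 [ 0.439 -0.218  0.12 ] [ 0.675 -0.078  0.16 ]
dict_keys(['fx', 'fy', 'cx', 'cy', 'world_to_cam'])
side red 888 128 246 191 267 [0.43  0.202 0.107] [0.67  0.358 0.16 ]
side blue 333 269 314 140 160 [ 0.439 -0.194  0.12 ] [ 0.523 -0.074  0.142]
```

View pics/top.png

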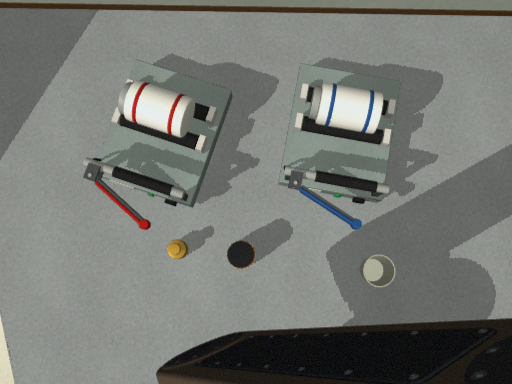

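View pics/side.png

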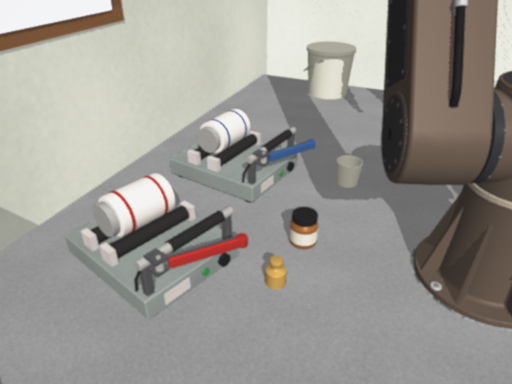

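Run:
```python
from h import *
for n,box in (('top',(90,160,172,235)),('side',(165,255,230,270))):
    z=np.load(n+'.npz'); q=z['p'].astype(int);W=z['W'];d=z['d']
    m=(q[...,0]>90)&(q[...,1]<60)&(q[...,2]<60)&(d>0)&(W[...,2]>.10)&(W[...,2]<.155)
    k=np.zeros_like(m);k[box[2]:box[3],box[0]:box[1]]=1;m&=k
    X=W[m]
    c=np.median(X[:,:2],0);u,s,vt=np.linalg.svd(X[:,:2]-c,full_matrices=False);a=vt[0]*np.sign(vt[0][1])
    t=(X[:,:2]-c)@a; nn=np.array([a[1],-a[0]]);o=(X[:,:2]-c)@nn
    print(n,len(X),'c',c,'along',a,'perp(+x)',nn,'t',t.min(),t.max(),np.percentile(X[:,2],[2,50,98]))
    for lo in np.arange(-.1,.1,.02):
        b=(t>=lo)&(t<lo+.02)
        if b.sum()>3: print(round(lo,2),b.sum(),np.percentile(o[b],[3,50,97]).round(4),np.percentile(X[b,2],[5,95]).round(3))
z=np.load('top.npz');W=z['W']
for nm,(u,v) in dict(weight=(177,249),jar=(240,254),pin=(92,170),bar0=(112,172),bar1=(185,195),knob=(145,224),bluetip=(356,224),whitejar=(158,110)).items(): print(nm,W[v,u].round(3))
```

```text
top 262 c [0.4678331 0.2831901] along [0.63521228 0.77233759] perp(+x) [ 0.77233759 -0.63521228] t -0.05507402059776702 0.09196804211588813 [0.13635064 0.14008985 0.14381463]
-0.06 62 [-0.0062  0.0018  0.0106] [0.137 0.143]
-0.04 42 [-0.0037  0.0006  0.0091] [0.137 0.143]
-0.02 27 [-0.0029  0.0002  0.0025] [0.137 0.144]
0.0 30 [-0.0027  0.0004  0.0035] [0.138 0.142]
0.02 29 [-0.0021  0.0007  0.0037] [0.137 0.143]
0.04 27 [-0.0014  0.0014  0.0039] [0.139 0.143]
0.06 29 [-0.0016  0.0017  0.0045] [0.137 0.143]
0.08 16 [-0.0007  0.0017  0.0042] [0.138 0.142]
side 772 c [0.47916976 0.30337442] along [0.64859416 0.76113443] perp(+x) [ 0.76113443 -0.64859416] t -0.07290496771234403 0.0707197179308438 [0.12323398 0.13453438 0.14203157]
-0.08 82 [-0.0049 -0.0019  0.0088] [0.126 0.142]
-0.06 101 [-0.0022 -0.0001  0.0042] [0.124 0.142]
-0.04 99 [-0.0024 -0.0002  0.0026] [0.123 0.141]
-0.02 103 [-0.0024 -0.0004  0.0027] [0.124 0.141]
0.0 105 [-0.0021 -0.      0.0031] [0.124 0.142]
0.02 106 [-0.0016 -0.0002  0.0028] [0.124 0.142]
0.04 113 [-0.0023 -0.0005  0.0028] [0.124 0.142]
0.06 63 [-0.0023 -0.0005  0.0028] [0.125 0.141]
weight [0.391 0.189 0.061]
jar [0.382 0.047 0.08 ]
pin [0.552 0.36  0.141]
bar0 [0.548 0.318 0.142]
bar1 [0.509 0.171 0.09 ]
knob [0.44  0.243 0.141]
bluetip [ 0.448 -0.195  0.141]
whitejar [0.675 0.219 0.174]
```

Call:
send_rows([
  [0, [3.9, -2.5, -1], 0],
  [0, [3.9, -2.5, -1], 0],
  [0, [3.9, -2.5, 0], 0],
  [0, [3.9, -2.5, 0], 0],
  [0, [3.9, -2.5, 0], 0],
  [0, [3.9, -2.5, 0], 0],
  [0, [3.9, -2.5, 0], 0],
  [0, [3.9, -2.5, 0], 0],
])

```text
time_s: 1.1
tool_pos: [0.4705, -0.2795, 0.2511]
eef_rot: [-3.07, -0.664, 0.0]
wrist_force: [-0.3, -1.1, 0.5]
width: 0.0001
grip_force: 0.0
```

Call:
send_rows([
  [0, [3.9, -2.5, 0], 0],
  [0, [3.9, -2.5, 0], 0],
  [0, [1.3, -5, 0], 0],
  [0, [1.3, -5, 0], 0],
  [0, [1.3, -5, 0], 0],
  [0, [1.3, -5, 0], 0],
  [0, [1.3, -5, 0], 0],
  [0, [1.3, -5, 0], 0],
])

```text
time_s: 2.1
tool_pos: [0.4669, 0.1038, 0.2512]
eef_rot: [-3.071, -0.664, 0.0]
wrist_force: [1.0, 0.3, 0.3]
width: -0.0
grip_force: 0.0
```

Call:
send_rows([
  [0, [1.3, -5, 0], 0],
  [0, [1.3, -5, 0], 0],
  [0, [1.0, -5, 0], 0],
  [0, [0, 0, 0], -8.6],
  [0, [0, 0, 0], -8.6],
  [0, [0, 0, 0], -8.6],
  [0, [0, 0, 0], 0],
])

```text
time_s: 2.98
tool_pos: [0.4382, 0.2537, 0.2511]
eef_rot: [2.845, 1.332, -0.001]
wrist_force: [0.6, -1.7, -0.2]
width: 0.0001
grip_force: 0.0
```

Call:
send_rows([
  [0, [1.7, -2.5, 0], 0],
  [0, [1.7, -2.5, 0], 0],
  [0, [0, 0, 4], 0],
  [0, [0, 0, 4], 0],
  [0, [0, 0, 3.5], 0],
  [0, [0, 0, 2], 0],
  [0, [0, 0, 0], 0],
])

```text
time_s: 3.85
tool_pos: [0.4208, 0.3112, 0.115]
eef_rot: [2.847, 1.328, -0.005]
wrist_force: [-0.3, 0.4, 0.5]
width: 0.0002
grip_force: 0.0
```

Run:
```python
from h import *
s=arm.observe(); print(s['time_s'],s['tool_pos'],s['eef_rot'],s['wrist_force'])
_,p,d=cap('side'); _,w,_=cap('wrist')
cv2.imwrite('pics/b.png',np.vstack([cv2.resize(p[150:320,90:330],(720,510))[:300],cv2.resize(w,(400,300))[:, :].copy() if 0 else cv2.copyMakeBorder(cv2.resize(w,(400,300)),0,0,0,320,0)])[...,::-1])
```

```text
3.85 [0.42083971 0.31120235 0.1150257 ] [ 2.84678415  1.3276553  -0.00473851] [-0.31923583  0.43277215  0.4776315 ]
```

View pics/b.png

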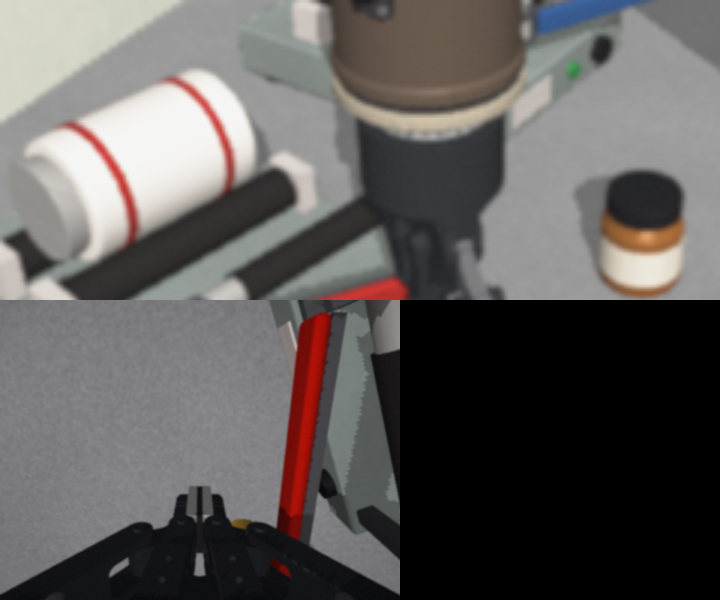

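Call:
send_rows([
  [0, [0, 1, -0.5], 0],
  [0, [0, 1, 0], 0],
  [0, [0, 0.5, 0], 0],
  [0, [0, 0.3, 0], 0],
  [0, [0, 0, 0], 0],
  [0, [0, 0, 0], 0],
])

```text
time_s: 4.7
tool_pos: [0.4431, 0.294, 0.1213]
eef_rot: [-2.845, -1.333, 0.0]
wrist_force: [-0.0, 0.1, 0.9]
width: 0.0002
grip_force: 0.0
```

Call:
send_rows([
  [0, [0, 0.3, 0], 0],
  [0, [0, 0.2, 0], 0],
  [0, [0, 0.2, 0], 0],
  [0, [0, 0, 0], 0],
  [0, [0, 0, 0], 0],
])

```text
time_s: 5.32
tool_pos: [0.4486, 0.2894, 0.1213]
eef_rot: [2.845, 1.333, 0.0]
wrist_force: [-0.4, -0.3, 1.3]
width: 0.0002
grip_force: 0.0
```

Call:
send_rows([
  [0, [0, 0.2, 0], 0],
  [0, [-0.08, 0.4, 0], -2],
  [0, [-0.08, 0.4, 0], -2],
  [0, [-0.08, 0.4, 0], -2],
  [0, [-0.08, 0.4, 0], -2],
  [0, [0, 0, 0], 0],
  [0, [0, 0, 0], 0],
])

```text
time_s: 6.2
tool_pos: [0.461, 0.2762, 0.1213]
eef_rot: [-2.746, -1.527, -0.0]
wrist_force: [-1.8, 3.3, -0.3]
width: -0.0002
grip_force: 1.1
```

Run:
```python
from h import *
F=[arm.observe()['wrist_force']]
_,p,d=cap('side');_,w,_=cap('wrist');_,t,_=cap('top')
F.append(arm.observe()['wrist_force']);print(F)
cv2.imwrite('pics/c.png',np.hstack([cv2.resize(w,(400,300)),cv2.resize(p[180:290,110:257],(400,300))])[...,::-1])
```

```text
[array([-1.82552087,  3.31523339, -0.25368519]), array([-0.90548827,  2.69613075, -1.10781753])]
```

View pics/c.png

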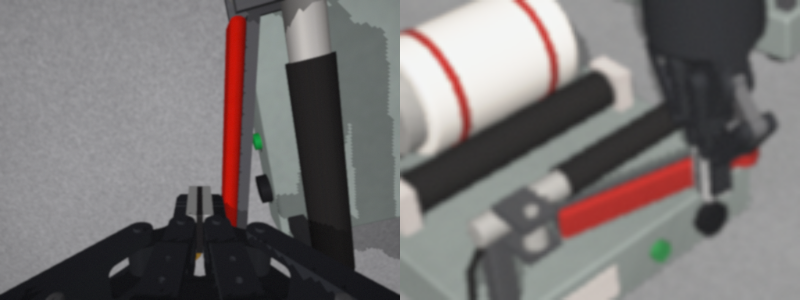

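Call:
send_rows([
  [0, [-0.08, 0.4, 0], -2],
  [0, [-0.08, 0.4, 0], -2],
  [0, [-0.04, 0.2, 0], -1],
  [0, [-0.04, 0.2, 0], -1],
  [0, [0, 0, 0], 0],
  [0, [0, 0, 0], 0],
])

```text
time_s: 7.1
tool_pos: [0.4702, 0.2681, 0.1213]
eef_rot: [-2.662, -1.669, 0.0]
wrist_force: [-1.0, 3.0, 0.1]
width: -0.0
grip_force: 1.4
```

Call:
send_rows([
  [0, [-0.02, 0.1, 0], -0.5],
  [0, [-0.02, 0.1, 0], -0.5],
  [0, [0, 0, 0], 0],
  [0, [0, 0, 0], 0],
])

```text
time_s: 7.6
tool_pos: [0.4719, 0.2668, 0.1213]
eef_rot: [-2.647, -1.692, 0.0]
wrist_force: [-1.3, 2.2, 0.6]
width: -0.0001
grip_force: 1.5
```

Call:
send_rows([
  [0, [-0.02, 0.1, 0], -0.5],
  [0, [-0.02, 0.1, 0], -0.5],
  [0, [0, 0, 0], 0],
  [0, [0, 0, 0], 0],
])

```text
time_s: 8.1
tool_pos: [0.4735, 0.2656, 0.1213]
eef_rot: [-2.632, -1.715, 0.0]
wrist_force: [-1.5, 3.4, 0.1]
width: 0.0005
grip_force: 1.5
```

Call:
send_rows([
  [0, [-0.02, 0.1, 0], -0.5],
  [0, [0, 0, 0], 0],
  [0, [0, 0, 0], 0],
])

```text
time_s: 8.48
tool_pos: [0.4744, 0.265, 0.1213]
eef_rot: [-2.624, -1.727, 0.0]
wrist_force: [-1.2, 3.0, 0.5]
width: 0.0
grip_force: 1.5
```

Call:
send_rows([
  [0, [0, 0.1, 0], 0],
  [0, [0, 0, 0], 0],
  [0, [0, 0, 0], 0],
])

```text
time_s: 8.85
tool_pos: [0.475, 0.2647, 0.1213]
eef_rot: [-2.624, -1.727, 0.001]
wrist_force: [-4.4, 4.8, 1.9]
width: 0.0
grip_force: 2.9
```

Run:
```python
from h import *
# average force and lever angle from the side view (upper part of blade visible)
print(arm.observe()['wrist_force'])
c,p,d=cap('side');W=cloud(c,d);q=p.astype(int)
m=(q[...,0]>90)&(q[...,1]<60)&(q[...,2]<60)&(d>0)&(W[...,2]>.115)&(W[...,2]<.139)
k=np.zeros_like(m);k[225:275,160:250]=1;m&=k;X=W[m][:,:2]
pin=np.array([.534,.368])
r,s,vt=np.linalg.svd(X-np.median(X,0),full_matrices=False);a=vt[0]*np.sign(vt[0][1])
l=cv2.fitLine(X.astype(np.float32),cv2.DIST_HUBER,0,.01,.01).ravel();a=l[:2]*np.sign(l[1])
print(len(X),X.min(0),X.max(0),'angle',np.arctan2(a[1],a[0]),'initial',np.arctan2(.76113,.64859))
print(arm.observe()['wrist_force'])
```

```text
[-4.42165064  4.75807675  1.86166629]
330 [0.46965001 0.22645547] [0.53373249 0.35278606] angle 1.1539054 initial 0.8650606745820408
[-2.99486904  4.59014157  1.85193174]
```

Call:
send_rows([
  [0, [0, 0.05, 0], 0],
  [0, [0, 0, 0], 0],
  [0, [0, 0, 0], 0],
])

```text
time_s: 9.28
tool_pos: [0.4752, 0.2646, 0.1212]
eef_rot: [-2.624, -1.727, 0.001]
wrist_force: [-6.1, 5.1, 2.2]
width: 0.0003
grip_force: 4.1
```

Call:
send_rows([
  [0, [0, 0, 0], 0],
  [0, [0, 0, 0], 0],
  [0, [0, 0, 0], 0],
  [0, [0, 0, 0], 0],
  [0, [0, 0, 0], 0],
  [0, [0, 0, 0], 0],
  [0, [0, 0, 0], 0],
  [0, [0, 0, 0], 0],
])

```text
time_s: 10.28
tool_pos: [0.4752, 0.2646, 0.1213]
eef_rot: [-2.624, -1.727, 0.001]
wrist_force: [-6.1, 6.1, 2.7]
width: 0.0002
grip_force: 4.0
```

Call:
send_rows([
  [0, [0, 0, 0], 0],
  [0, [0, 0, 0], 0],
  [0, [0, 0, 0], 0],
  [0, [0, 0, 0], 0],
  [0, [0, 0, 0], 0],
  [0, [0, 0, 0], 0],
])

```text
time_s: 11.02
tool_pos: [0.4752, 0.2646, 0.1213]
eef_rot: [-2.624, -1.727, 0.001]
wrist_force: [-5.5, 5.8, 1.1]
width: 0.0
grip_force: 4.0
```

Call:
send_rows([
  [0, [0.08, -0.5, 0], 2],
  [0, [0.08, -0.5, 0], 2],
  [0, [0.08, -0.5, 0], 2],
  [0, [0.08, -0.5, 0], 2],
  [0, [0.08, -0.5, 0], 2],
  [0, [0.08, -0.5, 0], 2],
  [0, [0.08, -0.5, 0], 2],
  [0, [0.08, -0.5, 0], 2],
])

```text
time_s: 12.02
tool_pos: [0.4447, 0.29, 0.1213]
eef_rot: [2.84, 1.343, 0.0]
wrist_force: [-0.2, -0.1, 0.3]
width: 0.0001
grip_force: 0.0
```

Call:
send_rows([
  [0, [0, -1.5, 0], 0],
  [0, [0, -2, 0], 0],
  [0, [0, -1, 0], 0],
  [0, [0, 0, -4], 0],
  [0, [0, 0, -5], 0],
  [0, [0, 0, -4], 0],
  [0, [0, 0, 0], 0],
  [0, [0, 0, 0], 0],
])

```text
time_s: 13.02
tool_pos: [0.4091, 0.3186, 0.2508]
eef_rot: [2.839, 1.346, -0.001]
wrist_force: [0.4, -0.1, 0.2]
width: -0.0001
grip_force: 0.0
```

Run:
```python
from h import *
s=arm.observe();print(s['time_s'],s['tool_pos'],s['wrist_force'])
c,p,d=cap('side');W=cloud(c,d);q=p.astype(int)
m=(q[...,0]>90)&(q[...,1]<60)&(q[...,2]<60)&(d>0)&(W[...,2]>.115)&(W[...,2]<.139)
k=np.zeros_like(m);k[225:275,160:250]=1;m&=k;X=W[m][:,:2]
l=cv2.fitLine(X.astype(np.float32),cv2.DIST_HUBER,0,.01,.01).ravel();a=l[:2]*np.sign(l[1])
print(len(X),'angle',np.arctan2(a[1],a[0]))
cv2.imwrite('pics/d.png',p[...,::-1])
```

```text
13.025 [0.40914743 0.31857119 0.25082561] [ 0.38429949 -0.06224056  0.17702945]
566 angle 0.8597047
```

View pics/d.png

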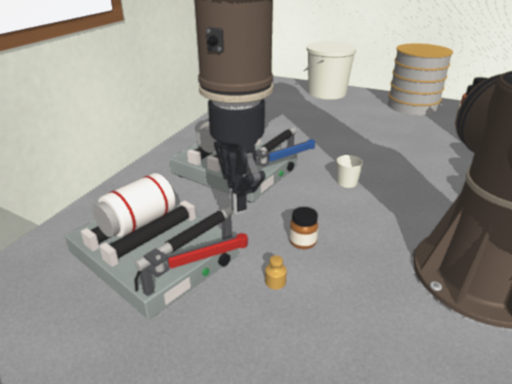

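The picture shows the red lever fully back out, its tip at (243,241) as at the start. The gripper is clear above it, and the blue lever, jar, tub and weight have not moved.

```bash
python3 -c "
from workcell import job_done
print(job_done())"
```

```text
the job is handed in; nothing more can be done
None
```

The red lever was pressed to its stop with the backs of the shut fingers, held there about two seconds at roughly 8 N, and sprang fully back out; the arm moved clear and the job was handed in at about 13 s.

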